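Clear the bottle off the ingredient bin and hold its lid half open

ROBOT

A 6-joint arm with a two-finger parallel gripper is mounted at the origin on the work surface. World frame = base frame: x ahead of the robot, y to its left, z up, the work surface at z = 0. Lengths are in m, angles in rad, forces in N, time in s.
With the tool pointing down it reaches from about 0.425 to 1.125 m from the base axis. Payload 14.9 kg.
Tool frame: the origin (TCP) lies midway between the tips of the shut fingers; the grasp point (between the pads) lies 19 mm behind it; z points along the fingers, y is the line along which they close (so a half turn about z gives the same grasp; the last joint's range is limited). The gripper opens to 91 mm and grips with 3 to 60 N. Pads are 32 mm wide; open, the fingers measure 118 mm over their backs; the gripper's body (76 mm by 178 mm) begins 60 mm behind the grasp point.
Start: joints at [1.229, 0.379, 1.734, -0, 1.028, -0.033], TCP at [0.213, 0.667, 0.191] pointing down, gripper open.
Joint ranges: [-2.77, 2.77], [-0.74, 2.19], [0, 2.66], [-1.06, 4.2], [0.31, 2.87], [-3.08, 3.08]. Speed limits (rad/s): [1.89, 1.89, 2.39, 3.14, 3.14, 3.14].

INTERFACE

Orientations are given as a 3x3 rotation matrix whose columns are the frame's x, y, z axes.
In Python, from bench import movep, move_straight, set_joints, command_gripper, hold, inverse_kinematics, capture, IKError, sign_off, read_time, read_joints, read_joint_velocities, read_tau, read_ee_pos, read_tool_rot, read_wrist_force, read_ft_torque, read_finger_gap, read_grasp_force gives the robot as it stands. Calls block until the motion is done:
- movep(position, orientation): joint-space move of the TCP to a pose.
- move_straight(position, orientation=None, feed=0.15): straight line of the TCP; orientation=None keeps the orientation; feed is the mean speed in m/s.
- set_joints(angles): joint-space move.
- command_gripper(opening, grip_force=None): finger opening in m; grip_force is the grip in N (None keeps the last); returns when the fingers have stopped.
- hold(seconds).
- inverse_kinematics(position, orientation): joint angles nearest the present ones, or None.
- capture(name): name is "side" or "top"; returns a dict with "color" (400x640x3 uint8, blue, green, red), "vertical_fov" (degrees; the focal length in pixels is half the picture's height over the tangent of half this angle, whatever the lens; pixels are square), "cx", "cy" (the principal point, pixels), "camera_from_world" (4x4, takes a point from world to camera coordinates). Camera axes: x right, y down, z forward; pixel columns grow to the right and rows downward; lengths in m; the calibration is good to about 2 mm. A picture is of the moment at which its call begins. There is no depth.
A pose or a line that the arm cannot do raises IKError and nothing moves.
- sign_off(): hands the job in; it is judged then, once.
Readings, each from a call of its own:
- read_time(): time.
- read_joints(): joint angles.
- read_joint_velocities(): joint speeds.
- read_tau(): joint torques, N m.
- read_ee_pos(): TCP position.
- read_tool_rot(): TCP orientation.
- read_wrist_force(): force on the tool from outside, world axes, zero at the start.
- read_ft_torque(): the same for the moment, N m.
- read_finger_gap(): finger opening in m.
- read_grasp_force(): force on a finger pad.
Only numpy, scipy, OpenCV 4.12 (cv2) and the standard library are available. Lean on these libraries where they do the work, as an engineer would, in place of code of your own. Each camera call takes 0.05 s, during which the arm holds its last target. There are 200 camera calls.

TASK

The cook needs to reach into the steel ingredient bin, but somebody has left a bottle standing on its lid. Gently lay the bottle on its side in the wooden bottle rest (set down, not dropped, both saddles under its straight body; the neck may point either way) and let go of it; only then lift the lid by its bar to 50 degrees open and keep holding it still there with the gripper, because it falls shut by itself: the job finishes while you are holding the lid. Leave everything else standing where it is.

Things in the scene. Friction and masses are not known exactly. Their poses are not given: they have to be found in the camera images.
- bottle_mid (a point): Amber glass bottle, upright on the bin's lid at the start; about 0.3 kg. Straight round body 48 mm in diameter from the foot to 100 mm up, then a shoulder (to 116 mm) to a neck 24 mm in diameter (cap 27 mm), top at 145 mm. This point: on its axis, 50 mm above the foot, the middle of the straight body; z runs along the axis from foot to neck.
- cradle: Wooden bottle rest fixed to the table: a board 90 (x) by 130 mm (y), 12 mm thick, with two 90 degree V saddles, each 10 mm thick, centred 36 mm either side of the middle, so 62 mm are open between them. The V arms reach 38 mm either side of the trough's middle line and 46 mm above the table. Origin: middle of the board's underside.
- cradle_seat (a point): Where the middle of the bottle's straight body lies when it is seated in the rest: on the lying bottle's axis, 50 mm above the table, half-way between the saddles. y is level and runs along the trough (along the lying bottle), x level across it, z up.
- lid (a joint): Opening angle of the bin's lid in rad: 0 shut (lid level), growing as its front edge rises, stop at 1.4; 50 degrees = 0.873 rad. No spring and next to no friction: it falls shut from every angle.
- lid_handle (a point): Middle of the lid's bar handle, near the lid's front edge. Round bar, 12 mm in diameter, 110 mm between its two end posts, along y, its middle 40 mm over the lid's upper face. Axes are the lid's and turn with it: lid shut, x points from the bar to the hinge, z up. In these axes the hinge line lies 205 mm ahead in x and 46 mm below in z.
- lid_hinge (a point): Middle of the lid's hinge line, on the bin's rear rim, 110 mm above the table. Axes are the lid's, as for the handle; it turns about y, opening lifts the -x end. The lid is a flat steel plate of about 0.5 kg, 6 mm thick, its upper face 6 mm above this point when shut, 255 mm from hinge to front edge, 224 mm wide.
- bin: Steel ingredient bin, fixed: 240 mm front to back (x, the front is -x), 220 mm wide (y), 110 mm tall; origin at the centre of its underside. The lid's front edge overhangs its front by 15 mm. It stands to the left or the right, the bottle rest on the other side.
- portion_cup: Bystander, not to be disturbed: small open steel cup, 56 mm wide, 42 mm tall. Origin at the centre of its underside.
- shaker: Bystander, not to be disturbed: aluminium shaker, 42 mm wide, 83 mm tall. Origin at the centre of its underside.
- spice_jar: Bystander, not to be disturbed: glass jar, 46 mm wide, 90 mm tall. Origin at the centre of its underside.
- tall_jar: Bystander, not to be disturbed: glass jar, 52 mm wide, 120 mm tall. Origin at the centre of its underside.
- can: Bystander, not to be disturbed: steel can, 74 mm wide, 110 mm tall. Origin at the centre of its underside.
- mug: Bystander, not to be disturbed: white mug, 80 mm wide, 90 mm tall. Origin at the centre of its underside.
- spoon: Bystander, not to be disturbed: wooden-handled spoon lying flat, 160 mm long. Origin at the centre of its underside.
Not all that is in view belongs to the job. What is meant by the part that bears bottle_mid is not green, and is the smaller of those in its own colour. There is more than one size of the cradle; the one meant has the size given above.

How it is judged:
By the outcome, as a careful person would: the job done as asked, in the order asked, and still so for the second after the job is handed in, while the arm keeps its last pose, push and grip.
It also fails if it takes over 61 s, if anything falls off the work surface, if the arm or the gripper's body presses on something with over 40 N, if the wrist force passes 120 N, or if a joint passes its speed limit or range.

## Working session

There is one attempt and no reset: what is moved stays moved. The work goes in short steps, each a Python script; the robot and the scene stay as the last script left them, time stands still between calls to the robot, and variables do not carry over. Pictures are saved under pics/ and viewed, at most 14 in all, crops included, and the job is handed in when it is done.

```bash
mkdir -p pics
cat > h.py <<'E'
import numpy as np, cv2
from bench import *
def cam(n):
    c=capture(n); f=200/np.tan(np.radians(c["vertical_fov"])/2)
    return c,f
def save(n,fn):
    c,f=cam(n); cv2.imwrite('pics/'+fn,c["color"]); np.savez('pics/'+fn+'.npz',f=f,cx=c["cx"],cy=c["cy"],T=c["camera_from_world"])
def ray(fn,u,v):
    d=np.load('pics/'+fn+'.npz'); T=d['T']; R=T[:3,:3]; o=-R.T@T[:3,3]
    return o,R.T@np.array([(u-d['cx'])/d['f'],(v-d['cy'])/d['f'],1])
def atz(fn,u,v,z):
    o,r=ray(fn,u,v); return o+r*(z-o[2])/r[2]
def proj(fn,P):
    d=np.load('pics/'+fn+'.npz'); p=d['T'][:3,:3]@np.array(P)+d['T'][:3,3]
    return np.array([p[0]/p[2]*d['f']+d['cx'],p[1]/p[2]*d['f']+d['cy']])
E
python3 - <<'E'
from h import *
save('top','t1.png');save('side','s1.png')
for n in('t1.png','s1.png'):
    d=np.load('pics/'+n+'.npz');print(d['f'],d['cx'],d['cy'],d['T'].round(3), (-d['T'][:3,:3].T@d['T'][:3,3]).round(3))
print(read_time())
E
```

```text
398.58090484278154 325.45286181164425 198.690272473243 [[ 0.015 -1.    -0.007  0.013]
 [-0.998 -0.015 -0.054  0.543]
 [ 0.053  0.008 -0.999  1.387]
 [ 0.     0.     0.     1.   ]] [0.468 0.01  1.415]
401.91478151826493 324.250964168803 206.10650043334297 [[ 0.961 -0.276  0.016 -0.516]
 [-0.173 -0.645 -0.744  0.186]
 [ 0.216  0.713 -0.668  1.215]
 [ 0.     0.     0.     1.   ]] [ 0.266 -0.889  0.958]
0.1
```

View pics/t1.png

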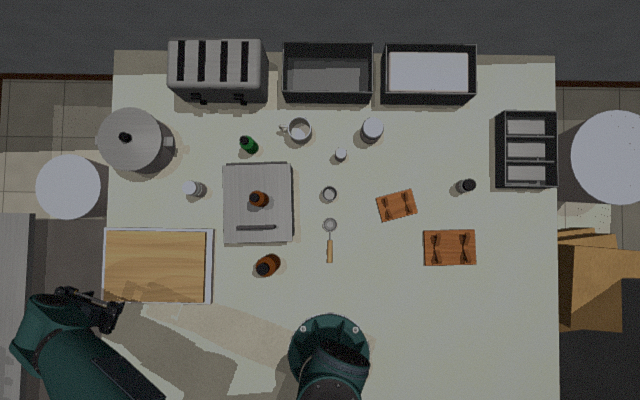

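View pics/s1.png

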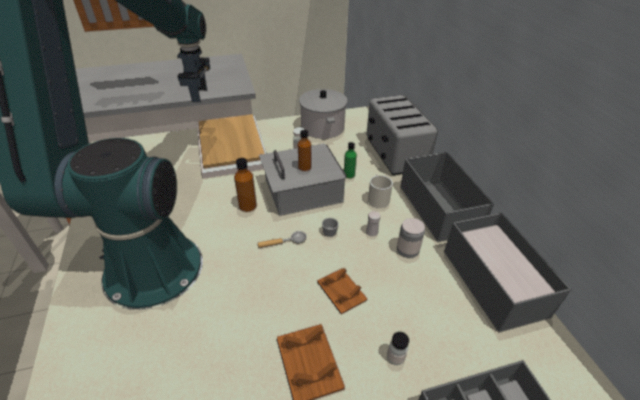

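The top view shows the bin at (258,203) with the small amber bottle on its lid at (258,199). There is a decoy amber bottle at (267,265), the small cradle at (396,205), about 130 mm long, and a larger cradle at (450,247). I'll zoom in to measure.

Run:
```python
import cv2,numpy as np
t=cv2.imread('pics/t1.png');s=cv2.imread('pics/s1.png')
def c(i,u,v,w,h,k): return cv2.resize(i[v:v+h,u:u+w],None,fx=k,fy=k,interpolation=cv2.INTER_CUBIC)
a=c(t,215,155,80,100,5)   #400x500
b=c(t,370,180,50,50,6)    #300x300
d=c(s,310,260,60,60,5)   #300
m=np.zeros((600,800,3),np.uint8); m[:500,:400]=a; m[:300,400:700]=b; m[300:600,400:700]=d
cv2.imwrite('pics/m1.png',m)
cv2.imwrite('pics/m2.png',c(s,225,120,130,100,6))
```

```text
(no output)
```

View pics/m1.png

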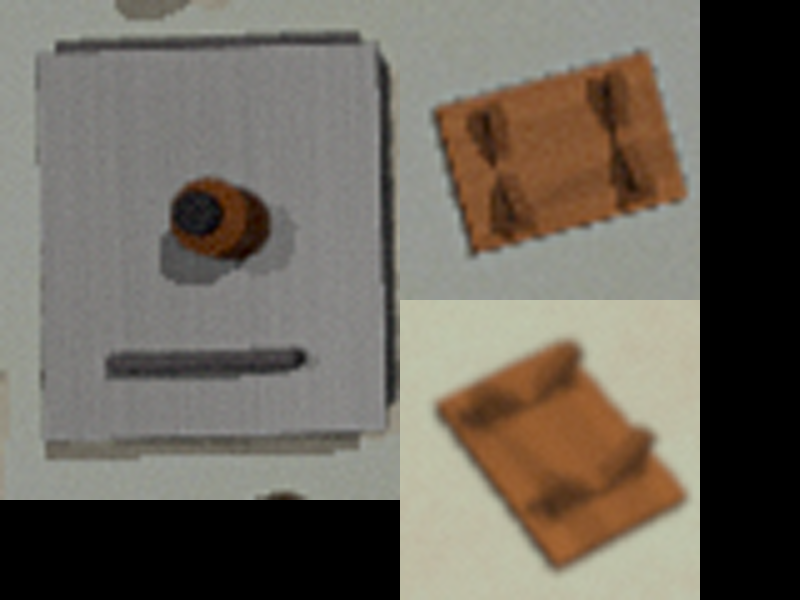

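View pics/m2.png

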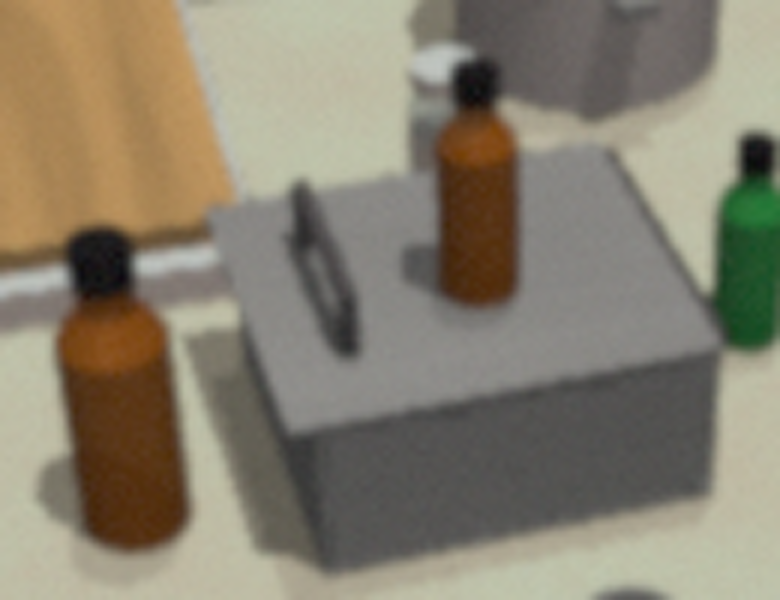

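The zooms show the following:
- **Lid corners (top view):** about (38,53), (378,42), (387,431) and (43,438).
- **Bottle cap:** (198,212).
- **Bar:** (106,365) to (305,357).
- **Cradle board:** crisp in both views.

Next I turn these into positions.

Run:
```python
from h import *
np.set_printoptions(precision=4,suppress=True)
def A(u,v,z): return atz('t1.png',215+(u+.5)/5-.5,155+(v+.5)/5-.5,z)
def B(u,v,z): return atz('t1.png',370+(u+.5)/6-.5,180+(v+.5)/6-.5,z)
def D(u,v,z): return atz('s1.png',310+(u+.5)/5-.5,260+(v+.5)/5-.5,z)
def S(u,v,z): return atz('s1.png',225+(u+.5)/6-.5,120+(v+.5)/6-.5,z)
n=np.linalg.norm
L=np.array([A(*p,.116) for p in[(38,53),(378,42),(387,431),(43,438)]]);print('lid top RL,RR,FR,FL',L,n(L-np.roll(L,1,0),axis=1))
L=np.array([S(*p,.116) for p in[(610,148),(718,343),(292,432),(213,215)]]);print('lid side',L,n(L-np.roll(L,1,0),axis=1))
h=np.array([A(106,365,.158),A(305,357,.158)]);print('handle',h,h.mean(0))
h=np.array([S(302,190,.158),S(347,345,.158)]);print('handle s',h.mean(0))
print('cap',A(198,212,.261),S(477,68,.261),'side foot',S(479,282,.116))
q=[(34,108),(245,52),(286,195),(73,254)]
C=np.array([B(*p,.012) for p in q]);print('cr',C,C.mean(0),n(C-np.roll(C,1,0),axis=1))
e=(C[0]+C[3]-C[1]-C[2])/2; print('trough dir',e, np.degrees(np.arctan2(e[1],e[0])))
sd=np.array([D(*p,.012) for p in[(38,107),(285,195),(157,270)]]);print('side cr',sd)
print('side centre',(sd[0]+sd[1])/2)
for nme,u,v,z in[('amber',267,265,.1),('green',248,144,.1),('cup',330,194,.04),('jar',372,130,.1),('mug',299,131,.09),('shaker?',341,155,.08),('tall?',193,189,.1),('spice',466,186,.09)]: print(nme,atz('t1.png',u,v,z))
print(read_tool_rot())
```

```text
lid top RL,RR,FR,FL [[0.6425 0.3608 0.116 ]
 [0.6529 0.1375 0.116 ]
 [0.3989 0.1266 0.116 ]
 [0.3909 0.3502 0.116 ]] [0.2518 0.2235 0.2542 0.2237]
lid side [[0.6422 0.345  0.116 ]
 [0.6457 0.1366 0.116 ]
 [0.3971 0.1209 0.116 ]
 [0.3889 0.3353 0.116 ]] [0.2535 0.2085 0.2491 0.2146]
handle [[0.4398 0.3008 0.158 ]
 [0.4468 0.1754 0.158 ]] [0.4433 0.2381 0.158 ]
handle s [0.4348 0.2107 0.158 ]
cap [0.5315 0.2258 0.261 ] [0.5292 0.2267 0.261 ] side foot [0.5281 0.228  0.116 ]
cr [[ 0.5495 -0.1544  0.012 ]
 [ 0.5842 -0.2779  0.012 ]
 [ 0.5006 -0.3022  0.012 ]
 [ 0.4643 -0.1779  0.012 ]] [ 0.5246 -0.2281  0.012 ] [0.0884 0.1283 0.087  0.1295]
trough dir [-0.0356  0.1239  0.    ] 106.01261251825525
side cr [[ 0.4615 -0.1885  0.012 ]
 [ 0.5793 -0.2843  0.012 ]
 [ 0.4949 -0.3115  0.012 ]]
side centre [ 0.5204 -0.2364  0.012 ]
amber [0.3179 0.2085 0.1   ]
green [0.7169 0.281  0.1   ]
cup [0.5579 0.0052 0.04  ]
jar [ 0.7697 -0.1314  0.1   ]
mug [0.7653 0.1126 0.09  ]
shaker? [ 0.6876 -0.0298  0.08  ]
tall? [0.564  0.4598 0.1   ]
spice [ 0.5879 -0.4464  0.09  ]
[[-0.9527  0.3039 -0.0003]
 [ 0.3039  0.9527 -0.0009]
 [ 0.     -0.0009 -1.    ]]
```

```bash
cat >> h.py <<'E'
up=np.array([0,0,1.])
BOT=np.array([.530,.227]); SEAT=np.array([.524,-.230,.05]); TR=np.radians(106.)
def frame(a,hd,th,s):  # a: bottle axis (to neck), hd: approach square to it
    z=np.cos(th)*hd-np.sin(th)*a; y=s*np.cross(a,hd); return np.column_stack([np.cross(y,z),y,z])
def grasp_R(th,yaw,s): return frame(up,np.array([np.cos(yaw),np.sin(yaw),0]),th,s)
def lay_R(th,sg,s): return frame(sg*np.array([np.cos(TR),np.sin(TR),0]),-up,th,s)
def tcp(g,R): return np.asarray(g)+.019*R[:,2]
E
python3 - <<'E'
from h import *
np.set_printoptions(precision=2,suppress=True)
q0=read_joints()
for th in(35,42):
 for yaw in(0,23,45):
  for s in(1,-1):
   t=np.radians(th);R=grasp_R(t,np.radians(yaw),s); g=np.r_[BOT,.168]
   q=[inverse_kinematics(tcp(p,R),R) for p in(g,g-.1*R[:,2],g+[0,0,.15])]
   if any(x is None for x in q): print(th,yaw,s,[x is not None for x in q]);continue
   print(th,yaw,s,*q[:2])
 for sg in(1,-1):
  for s in(1,-1):
   R=lay_R(t,sg,s);q=[inverse_kinematics(tcp(SEAT+[0,0,d],R),R) for d in(0,.15)]; print('lay',th,sg,s,*q)
y=np.radians(2.5)
hx=np.array([np.cos(y),np.sin(y),0])
for tilt in (0,15,-15):
 a=np.radians(tilt)
 for s in(1,-1):
  z=-np.cos(a)*up-np.sin(a)*hx; yy=s*(np.cos(a)*hx-np.sin(a)*up); R=np.column_stack([np.cross(yy,z),yy,z])
  print('hand',tilt,s,*[inverse_kinematics(tcp(p,R),R) for p in([.4445,.2395,.156],[.5534,.245,.297])])
E
```

```text
35 0 1 [True, False, False]
35 0 -1 [True, False, False]
35 23 1 [True, False, False]
35 23 -1 [True, False, False]
35 45 1 [0.12 0.17 2.41 2.03 0.6  2.18] [-0.04 -0.09  2.52  1.65  0.65  2.49]
35 45 -1 [ 0.12  0.17  2.41  2.03  0.6  -0.96] [-0.04 -0.09  2.52  1.65  0.65 -0.65]
lay 35 1 1 None [-0.21  0.13  2.19 -0.88  0.72 -2.98]
lay 35 1 -1 None [-0.21  0.13  2.19 -0.88  0.72  0.16]
lay 35 -1 1 [-0.63  0.63  1.81  0.39  1.23 -1.13] [-0.63  0.42  1.8   0.37  1.44 -1.05]
lay 35 -1 -1 [-0.63  0.63  1.81  0.39  1.23  2.01] [-0.63  0.42  1.8   0.37  1.44  2.09]
42 0 1 [False, False, True]
42 0 -1 [False, False, True]
42 23 1 [False, False, False]
42 23 -1 [False, False, False]
42 45 1 [0.15 0.13 2.38 1.78 0.47 2.45] [ 0.02 -0.14  2.47  1.35  0.55  2.83]
42 45 -1 [ 0.15  0.13  2.38  1.78  0.47 -0.69] [ 0.02 -0.14  2.47  1.35  0.55 -0.31]
lay 42 1 1 None None
lay 42 1 -1 None None
lay 42 -1 1 [-0.65  0.69  1.76  0.43  1.34 -1.17] [-0.65  0.48  1.76  0.41  1.53 -1.08]
lay 42 -1 -1 [-0.65  0.69  1.76  0.43  1.34  1.98] [-0.65  0.48  1.76  0.41  1.53  2.06]
hand 0 1 [ 0.45  0.15  2.15 -0.    0.84  0.4 ] [ 0.38  0.14  1.87 -0.    1.13  0.33]
hand 0 -1 [ 0.45  0.15  2.15 -0.    0.84 -2.74] [ 0.38  0.14  1.87 -0.    1.13 -2.81]
hand 15 1 [0.4  0.26 2.03 0.1  1.1  0.3 ] [0.34 0.26 1.75 0.08 1.39 0.28]
hand 15 -1 [ 0.4   0.26  2.03  0.1   1.1  -2.84] [ 0.34  0.26  1.75  0.08  1.39 -2.87]
hand -15 1 [ 0.51  0.06  2.27 -0.21  0.58  0.63] [ 0.42  0.03  2.   -0.13  0.87  0.45]
hand -15 -1 [ 0.51  0.06  2.27 -0.21  0.58 -2.51] [ 0.42  0.03  2.   -0.13  0.87 -2.69]
```

Run:
```python
from h import *
np.set_printoptions(precision=2,suppress=True)
lim=np.array([[-2.77,2.77],[-.74,2.19],[0,2.66],[-1.06,4.2],[.31,2.87],[-3.08,3.08]])
for th in(25,32,38):
 for yaw in(60,75,90,105,120,-60,-90,-120):
  for s in(1,-1):
   t=np.radians(th);R=grasp_R(t,np.radians(yaw),s); g=np.r_[BOT,.168]
   q=[inverse_kinematics(tcp(p,R),R) for p in(g,g-.1*R[:,2],g+[0,0,.1])]
   if any(x is None for x in q): 
     if s==1: print(th,yaw,[x is not None for x in q])
     continue
   q=np.array(q)
   print(th,yaw,s,q[0],q[1],q[2],'m',np.minimum(q-lim[:,0],lim[:,1]-q).min().round(2))
```

```text
25 60 1 [-0.03  0.32  2.36  1.81  0.96  2.07] [-0.24  0.16  2.44  1.56  1.06  2.19] [-0.03  0.08  2.35  1.63  0.92  2.38] m 0.22
25 60 -1 [-0.03  0.32  2.36  1.81  0.96 -1.07] [-0.24  0.16  2.44  1.56  1.06 -0.96] [-0.03  0.08  2.35  1.63  0.92 -0.77] m 0.22
25 75 1 [-0.08  0.38  2.25  1.5   1.1   2.14] [-0.27  0.27  2.27  1.31  1.22  2.21] [-0.08  0.17  2.24  1.4   1.13  2.38] m 0.39
25 75 -1 [-0.08  0.38  2.25  1.5   1.1  -1.  ] [-0.27  0.27  2.27  1.31  1.22 -0.93] [-0.08  0.17  2.24  1.4   1.13 -0.76] m 0.39
25 90 1 [-0.08  0.45  2.12  1.26  1.25  2.17] [-0.25  0.38  2.1   1.11  1.37  2.22] [-0.08  0.26  2.12  1.21  1.31  2.36] m 0.54
25 90 -1 [-0.08  0.45  2.12  1.26  1.25 -0.97] [-0.25  0.38  2.1   1.11  1.37 -0.92] [-0.08  0.26  2.12  1.21  1.31 -0.78] m 0.54
25 105 1 [-0.06  0.52  2.    1.06  1.4   2.17] [-0.2   0.48  1.93  0.95  1.52  2.21] [-0.06  0.35  1.99  1.04  1.48  2.32] m 0.66
25 105 -1 [-0.06  0.52  2.    1.06  1.4  -0.97] [-0.2   0.48  1.93  0.95  1.52 -0.93] [-0.06  0.35  1.99  1.04  1.48 -0.82] m 0.66
25 120 1 [-0.02  0.58  1.87  0.89  1.54  2.14] [-0.13  0.58  1
[... 4170 characters left out ...]
 [ 0.74  0.27  1.98 -0.92  1.31  0.67] m 0.09
38 -60 -1 [ 0.74  0.42  2.   -0.97  1.21 -2.33] [ 0.86  0.36  1.94 -0.87  1.35 -2.37] [ 0.74  0.27  1.98 -0.92  1.31 -2.48] m 0.09
38 -90 1 [ 0.66  0.55  1.8  -0.67  1.49  0.97] [ 0.75  0.54  1.67 -0.62  1.63  0.94] [ 0.66  0.42  1.78 -0.67  1.61  0.87] m 0.39
38 -90 -1 [ 0.66  0.55  1.8  -0.67  1.49 -2.17] [ 0.75  0.54  1.67 -0.62  1.63 -2.2 ] [ 0.66  0.42  1.78 -0.67  1.61 -2.27] m 0.39
38 -120 1 [ 0.54  0.64  1.64 -0.39  1.69  1.19] [ 0.59  0.66  1.46 -0.37  1.85  1.17] [ 0.54  0.52  1.62 -0.4   1.82  1.14] m 0.66
38 -120 -1 [ 0.54  0.64  1.64 -0.39  1.69 -1.95] [ 0.59  0.66  1.46 -0.37  1.85 -1.97] [ 0.54  0.52  1.62 -0.4   1.82 -2.  ] m 0.66
```

Run:
```python
from h import *
R=grasp_R(np.radians(32),np.radians(90),-1); g=np.r_[BOT,.168]
pre=g-.1*R[:,2]
p=read_ee_pos(); 
try: move_straight([p[0],p[1],.42],feed=.3)
except IKError: print('ik1'); set_joints([1.229,0.0,1.734,0,1.4,-.033])
print(read_ee_pos(),read_time())
for dz in(.22,.16,.1):
    q=inverse_kinematics(tcp(pre+[0,0,dz],R),R)
    if q is not None: set_joints(q);print('via',dz);break
move_straight(tcp(pre,R),R,feed=.2)
move_straight(tcp(g-.055*R[:,2],R),R,feed=.15)
print(read_ee_pos(),read_time(),read_finger_gap()); save('top','t2.png'); save('side','s2.png')
a=cv2.imread('pics/t2.png')[130:270,200:360]; b=cv2.imread('pics/s2.png')[90:230,220:380]
cv2.imwrite('pics/m3.png',np.hstack([cv2.resize(x,None,fx=2.5,fy=2.5,interpolation=cv2.INTER_CUBIC) for x in(a,b)]))
```

```text
[0.2124305  0.66589758 0.41781361] 1.0167
via 0.22
[0.5299808  0.19663749 0.18746377] 4.9667 0.0909482235664354
```

View pics/m3.png

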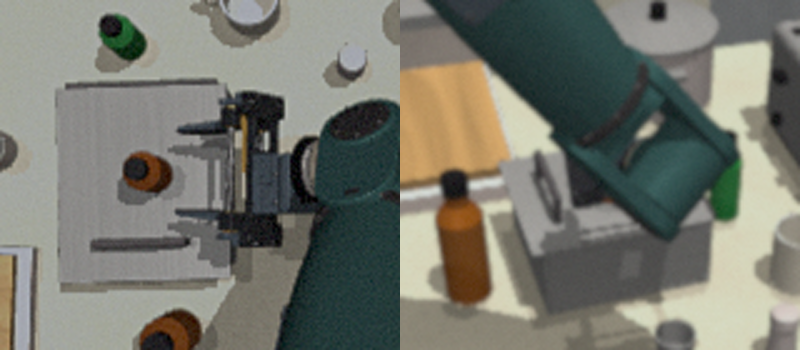

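The open fingers straddle the bottle centrally: finger rows 128 and 212, bottle row about 172. I'll grasp it, lift and carry it above the rest.

Run:
```python
from h import *
th=np.radians(32)
R=grasp_R(th,np.radians(90),-1); g=np.r_[BOT,.168]
move_straight(tcp(g,R),R,feed=.08)
command_gripper(.03,20); print(read_finger_gap(),read_grasp_force(),read_wrist_force(),read_time())
move_straight(tcp(g+[0,0,.1],R),R,feed=.12)
print(read_finger_gap(),read_grasp_force(),read_wrist_force())
L=lay_R(th,-1,-1)
# grasp was 52 above foot: grasp point 2 mm neckward of middle
n=-np.array([np.cos(TR),np.sin(TR),0]); gs=SEAT+.002*n
q=inverse_kinematics(tcp(gs+[0,0,.15],L),L); print(q)
q0=np.array(read_joints()); 
if abs(q[5]-2.05)<.5: set_joints(q); move_straight(tcp(gs+[0,0,.06],L),L,feed=.15)
print(read_ee_pos(),read_time(),read_finger_gap()); save('top','t3.png'); save('side','s3.png')
c=lambda x,u,v: cv2.resize(x[v:v+140,u:u+100],None,fx=4,fy=4,interpolation=cv2.INTER_CUBIC)
cv2.imwrite('pics/m4.png',np.hstack([c(cv2.imread('pics/t3.png'),350,130),c(cv2.imread('pics/s3.png'),290,200)]))
```

```text
0.04697245306816974 19.99964363873005 [-0.51897836 -0.7372813   1.16010535] 6.6417
0.04747162058316357 19.998964369297028 [ 0.51440635 -0.39569535 -2.42772184]
[-0.61605825  0.40125519  1.80876509  0.34317652  1.39588231  2.10551232]
[ 0.52219834 -0.22246239  0.0944897 ] 10.75 0.047216587445647586
```

View pics/m4.png

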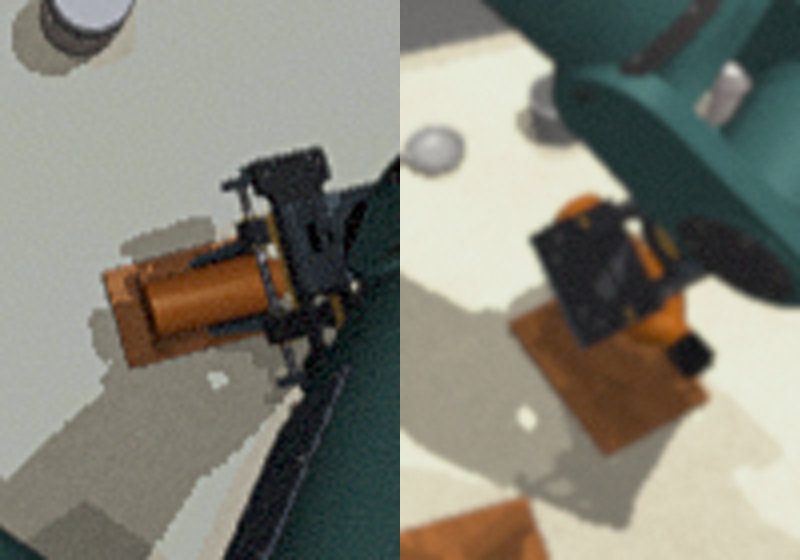

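The bottle is level above the rest: foot end near (148,307), board's foot-end corners at (103,272) and (130,368). I'll check the offset numerically.

Run:
```python
from h import *
np.set_printoptions(precision=4,suppress=True)
f=lambda u,v,z: atz('t3.png',350+(u+.5)/4-.5,130+(v+.5)/4-.5,z)
F=np.array([f(140,282,.11),f(154,336,.11)])
Bd=np.array([f(103,272,.012),f(130,368,.012)])
t=np.array([np.cos(TR),np.sin(TR),0]);x=np.array([t[1],-t[0],0])
for n,P in(('foot',F.mean(0)),('board edge',Bd.mean(0))): print(n,P,'along',(P-SEAT)@t,'across',(P-SEAT)@x)
print('foot width',np.linalg.norm(F[0]-F[1]),'board',np.linalg.norm(Bd[0]-Bd[1]))
b=F[0]-F[1];d=Bd[0]-Bd[1];print(np.degrees([np.arctan2(b[1],b[0]),np.arctan2(d[1],d[0])]))
# side view: board far corners
s=lambda u,v,z: atz('s3.png',290+(u+.5)/4-.5,200+(v+.5)/4-.5,z)
C=np.array([s(510,326,.012),s(707,398,.012)]);C=np.array([s(510-400,326,.012),s(707-400,398,.012)])
print('side diag mid',C.mean(0),'cap end',s(690-400,355,.11),'expect',SEAT-.095*t)
```

```text
foot [ 0.5139 -0.1795  0.11  ] along 0.051338683280237156 across 0.004185665579487801
board edge [ 0.5073 -0.167   0.012 ] along 0.06516136980402269 across 0.0013209522028847548
foot width 0.04553847913501012 board 0.08748076731926833
[14.9379 16.1776]
side diag mid [ 0.5196 -0.2373  0.012 ] cap end [ 0.5467 -0.3144  0.11  ] expect [ 0.5502 -0.3213  0.05  ]
```

Run:
```python
from h import *
th=np.radians(32); L=lay_R(th,-1,-1); t=np.array([np.cos(TR),np.sin(TR),0]);x=np.array([t[1],-t[0],0])
gs=SEAT-.002*t-.0025*t-.002*x
move_straight(tcp(gs+[0,0,.012],L),L,feed=.08)
w0=np.array(read_wrist_force());print(w0)
d=.012
while d>-.008:
    d-=.001; move_straight(tcp(gs+[0,0,d],L),L,feed=.02)
    w=np.array(read_wrist_force())-w0
    print(round(d,4),w.round(2))
    if w[2]>2.5: break
print(read_time(),read_ee_pos())
save('side','s4.png');save('top','t4.png')
c=lambda x,u,v: cv2.resize(x[v:v+140,u:u+100],None,fx=4,fy=4,interpolation=cv2.INTER_CUBIC)
cv2.imwrite('pics/m5.png',np.hstack([c(cv2.imread('pics/t4.png'),350,130),c(cv2.imread('pics/s4.png'),290,200)]))
```

```text
[ 0.11702927  1.15809362 -2.38216481]
0.011 [-0.72 -0.52  0.02]
0.01 [-0.47 -2.63 -0.37]
0.009 [-0.25 -1.37 -0.39]
0.008 [-0.72 -1.6   0.39]
0.007 [-0.34 -1.43  0.71]
0.006 [ 0.07 -0.6  -0.4 ]
0.005 [-0.52 -1.81 -0.1 ]
0.004 [ 0.59 -0.72 -0.27]
0.003 [-0.38 -0.98 -0.03]
0.002 [-0.08 -0.89 -0.07]
0.001 [ 0.07 -1.43 -0.2 ]
-0.0 [2.77 0.73 6.  ]
14.6 [ 0.52098042 -0.22522821  0.03421128]
```

View pics/m5.png

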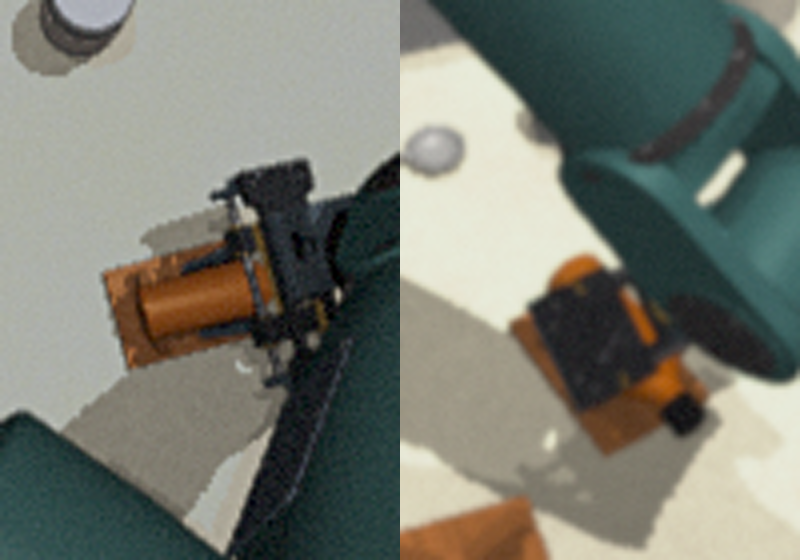

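Contact came exactly at the nominal seat height, and the bottle lies along the trough between the board's edges. I'll release, back off, and check the size of the decoy bottle next to the bar.

Run:
```python
from h import *
from scipy.optimize import least_squares
th=np.radians(32); L=lay_R(th,-1,-1); t=np.array([np.cos(TR),np.sin(TR),0]);x=np.array([t[1],-t[0],0])
gs=SEAT-.0045*t-.002*x
command_gripper(.062,20); print(read_finger_gap(),read_wrist_force())
move_straight(tcp(gs-.075*L[:,2],L),L,feed=.1)
move_straight(tcp(gs-.075*L[:,2]+[0,0,.17],L),L,feed=.25)
# decoy cap: triangulate
a=(262,268);b=(225+100/6,120+240/6)
r=least_squares(lambda P:np.r_[proj('t1.png',P)-a,proj('s1.png',P)-b],[.31,.21,.2]);print('decoy cap',r.x,r.fun)
print(read_time(),read_joints())
y=np.radians(2.5);hx=np.array([np.cos(y),np.sin(y),0])
save('top','t5.png');save('side','s5.png')
c=lambda x,u,v: cv2.resize(x[v:v+140,u:u+100],None,fx=4,fy=4,interpolation=cv2.INTER_CUBIC)
cv2.imwrite('pics/m6.png',np.hstack([c(cv2.imread('pics/t5.png'),350,130),c(cv2.imread('pics/s5.png'),290,200)]))
```

```text
0.06210604976608708 [-0.74028637 -0.83495307  0.9316878 ]
decoy cap [0.31762787 0.20940173 0.19489645] [-0.09800268  0.58506468  0.63141776  0.02111777]
16.875 [-0.65553935  0.35739016  1.70313918  0.3201544   1.55000359  2.12328581]
```

View pics/m6.png

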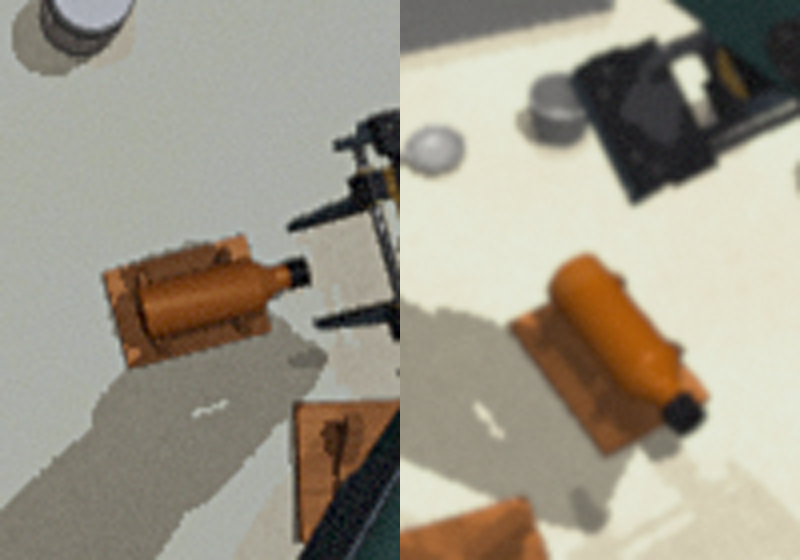

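The bottle rests in both saddles, neck towards -y, with its foot about 15 mm inside the board edge. The decoy's top is at 0.195 m, below the gripper body. Next I grip the bar.

```bash
cat >> h.py <<'E'
YL=np.radians(2.5); hx=np.array([np.cos(YL),np.sin(YL),0])
def hand_R(a):
    z=-np.cos(a)*up-np.sin(a)*hx; y=np.cos(a)*hx-np.sin(a)*up; return np.column_stack([np.cross(y,z),y,z])
BAR=np.array([.444,.2395,.156])
E
python3 - <<'E'
from h import *
R=hand_R(0); q=inverse_kinematics(tcp(BAR+[0,0,.17],R),R); print(q)
set_joints(q); command_gripper(.045,20)
move_straight(tcp(BAR+[0,0,.05],R),R,feed=.2)
w0=np.array(read_wrist_force())
move_straight(tcp(BAR,R),R,feed=.06); print(np.array(read_wrist_force())-w0)
command_gripper(.0,20); hold(.2)
print(read_finger_gap(),read_grasp_force(),np.array(read_wrist_force())-w0,read_ee_pos(),read_time())
E
```

```text
[ 4.48476817e-01 -7.01929570e-02  2.03190072e+00 -4.44089210e-16
  1.17988489e+00  4.04843586e-01]
[ 0.65026427 -0.88472918  0.64205179]
0.00631496130895972 17.57249191403389 [-16.47763322   0.87741496  14.64937754] [0.44163586 0.23924971 0.13671166] 22.0
```

Run:
```python
from h import *
print(read_finger_gap(),read_grasp_force(),read_wrist_force(),read_ft_torque(),read_tool_rot().round(3) if hasattr(read_tool_rot(),'round') else read_tool_rot())
save('top','t6.png');save('side','s6.png')
c=lambda x,u,v: cv2.resize(x[v:v+100,u:u+100],None,fx=4,fy=4,interpolation=cv2.INTER_CUBIC)
cv2.imwrite('pics/m7.png',np.hstack([c(cv2.imread('pics/t6.png'),210,180),c(cv2.imread('pics/s6.png'),235,120)]))
```

```text
0.00631496130895972 17.57249191403389 [-17.13477782   1.17880512  14.29084921] [ 2.24737043e-01  3.39805473e+00 -2.20400755e-04] [[-0.043  0.999 -0.005]
 [ 0.999  0.043 -0.001]
 [-0.001 -0.005 -1.   ]]
```

View pics/m7.png

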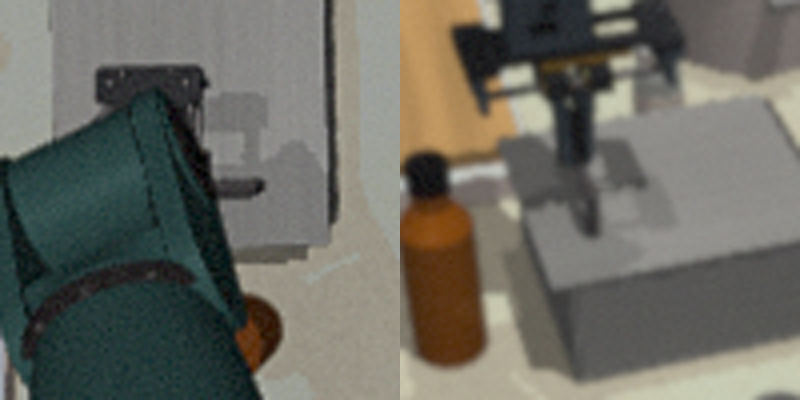

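Run:
```python
from h import *
np.set_printoptions(precision=1,suppress=True)
for z in(.13,.145,.16):
  for n,(u,v) in(('near',(303,357)),('far',(108,365))):
    P=atz('t1.png',215+(u+.5)/5-.5,155+(v+.5)/5-.5,z); s=proj('s1.png',P); print(n,z,(s-[225,120])*6)
P=read_ee_pos()
for k,Q in(('tcp',P),('bar c',BAR),('near end',BAR+[.002,-.055,0]),('far end',BAR+[-.002,.055,0])):
  print(k,(proj('s6.png',Q)-[235,120])*4+[400,0],(proj('t6.png',Q)-[210,180])*4)
c=lambda x,u,v,w,h,k: cv2.resize(x[v:v+h,u:u+w],None,fx=k,fy=k,interpolation=cv2.INTER_CUBIC)
cv2.imwrite('pics/m8.png',np.hstack([c(cv2.imread('pics/s6.png'),260,135,40,50,10),c(cv2.imread('pics/s1.png'),260,135,40,50,10)]))
```

```text
near 0.13 [354.8 330.2]
far 0.13 [300.2 208.1]
near 0.145 [354.6 310.8]
far 0.145 [300.2 190.3]
near 0.16 [354.4 291.1]
far 0.16 [300.2 172.1]
tcp [576.9 174.7] [186.1 188.8]
bar c [578.3 155.7] [181.5 186.2]
near end [593.6 192.4] [251.2 184.7]
far end [563.7 121. ] [111.8 187.7]
```

View pics/m8.png

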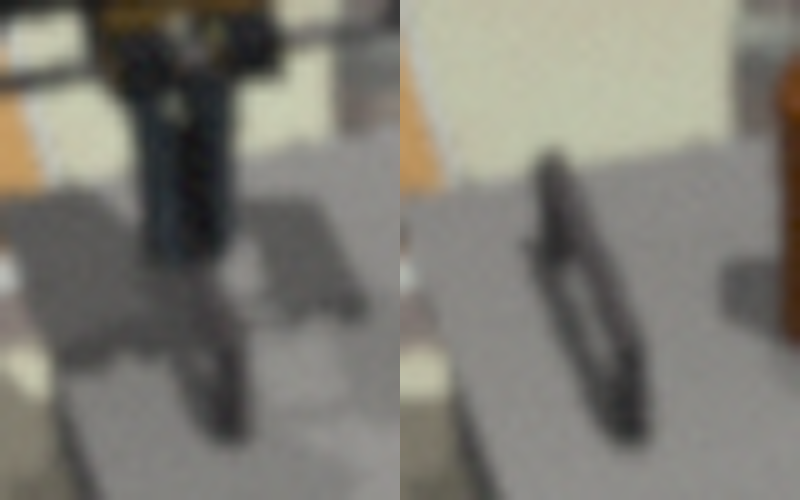

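The bar sits where expected (height about 0.155 m), but it is off-centre in the fingers: there is a 17 N side force and the gap reads short. I'll re-centre.

Run:
```python
from h import *
np.set_printoptions(precision=2,suppress=True)
R=hand_R(0)
command_gripper(.045,20); hold(.1)
print('open',np.array(read_wrist_force()),read_ee_pos())
x=0
for i in range(3):
    command_gripper(.0,8); hold(.1)
    w=np.array(read_wrist_force())
    print(x,read_finger_gap(),read_grasp_force(),w,np.array(read_ee_pos())*1000)
    if abs(w[0])<3: break
    x+=-.004 if w[0]<0 else .003
    command_gripper(.045,8); move_straight(tcp(BAR+x*hx,R),R,feed=.05)
print(read_time())
```

```text
open [-0.2  -0.53 -0.52] [0.44 0.24 0.14]
0 0.007628243180343195 8.834827719256282 [-13.75   2.17   9.31] [441.86 239.25 136.6 ]
-0.004 0.003086596360072102 7.490182891488075 [ 1.37 -0.8  11.05] [441.35 239.8  138.13]
25.9
```

Symmetric pinch with an upward push, and in the picture the tips sit about 20 mm higher than the nominal TCP, so the fingers only pinch the bar's top. I'll go deeper with force watching.

Run:
```python
from h import *
np.set_printoptions(precision=2,suppress=True)
R=hand_R(0); x=-.002
command_gripper(.045,8)
for dz in(.006,.011,.0155):
    move_straight(tcp(BAR+x*hx-[0,0,dz],R),R,feed=.04)
    w=np.array(read_wrist_force());print(dz,w)
    if w[2]>4: break
command_gripper(.0,15); hold(.1)
print(read_finger_gap(),read_grasp_force(),np.array(read_wrist_force()),np.array(read_ee_pos())*1000,read_time())
```

```text
0.006 [0.15 0.27 0.35]
0.011 [-0.12 -0.12  0.12]
0.0155 [-0.21 -0.71  0.07]
0.011700344605347416 14.997145235538483 [-5.17  0.52  5.93] [441.39 239.36 121.49] 28.225
```

Full grip on the bar (gap 11.7 mm). Now swing the lid open along the arc.

```bash
cat >> h.py <<'E'
B0=np.array([.4413,.2395,.156]); HG=B0+.205*hx-.046*up; OFF=.0345
def lidpose(phi,a):
    b=HG+hx*(-.205*np.cos(phi)+.046*np.sin(phi))+up*(.205*np.sin(phi)+.046*np.cos(phi))
    R=hand_R(a); return b+OFF*R[:,2],R
E
python3 - <<'E'
from h import *
np.set_printoptions(precision=2,suppress=True)
command_gripper(0,25)
for d in range(4,49,4):
    p,R=lidpose(np.radians(d),np.radians(d*.4)); move_straight(p,R,feed=.06)
    w=np.array(read_wrist_force())
    if d%8==0: print(d,w,read_finger_gap(),(np.array(read_ee_pos())-p)*1000)
    if np.linalg.norm(w)>35: print('force',w);break
print(read_time())
save('side','s7.png');save('top','t7.png')
c=lambda x,u,v: cv2.resize(x[v:v+150,u:u+130],None,fx=3,fy=3,interpolation=cv2.INTER_CUBIC)
cv2.imwrite('pics/m9.png',np.hstack([c(cv2.imread('pics/t7.png'),200,140),c(cv2.imread('pics/s7.png'),225,80)]))
E
```

```text
8 [-0.52  0.09 -3.35] 0.011348356369795316 [-0.2  -0.08 -0.43]
16 [-4.19  0.68 -1.77] 0.011131392924396813 [-0.33 -0.06 -0.03]
24 [-9.32 -0.75  2.3 ] 0.011185451829514354 [-0.42 -0.04  0.36]
32 [-11.46  -0.13   7.13] 0.011557872522934432 [-0.56  0.02  0.68]
40 [-13.42  -1.3   12.12] 0.011380003460353467 [-0.47  0.13  1.26]
48 [-12.82  -1.51  15.94] 0.011604934892479678 [-0.1   0.22  1.93]
33.0917
```

View pics/m9.png

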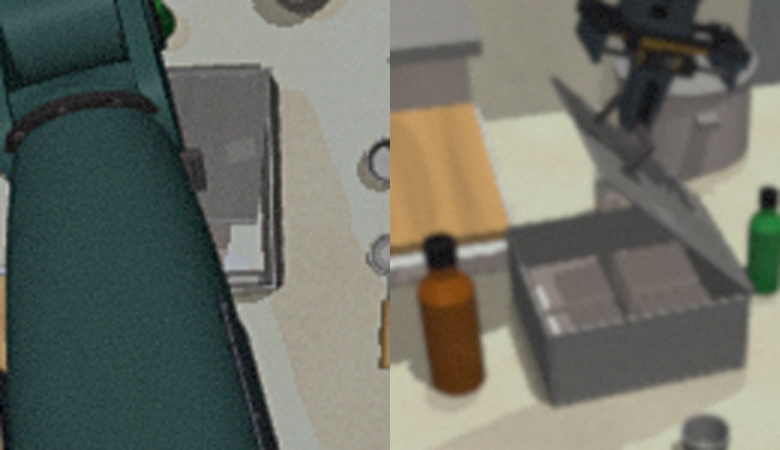

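Run:
```python
from h import *
np.set_printoptions(precision=1,suppress=True)
ly=np.array([-hx[1],hx[0],0]); H=np.r_[HG[:2],.11]
H=H+ly*(.0) 
for d in(44,47,50,53):
    f=np.radians(d)
    C=[H+s*.112*ly+hx*(-.255*np.cos(f)+t*np.sin(f))+up*(.255*np.sin(f)+t*np.cos(f)) for s,t in((1,.006),(-1,.006),(-1,0))]
    print(d,*[(proj('s7.png',c)-[225,80])*3+[390,0] for c in C],*[(proj('t7.png',c)-[200,140])*3 for c in C[:2]])
print('hinge R',(proj('s7.png',H-.112*ly)-[225,80])*3+[390,0],HG)
c=cv2.imread('pics/s7.png')[98:158,270:350];cv2.imwrite('pics/m10.png',cv2.resize(c,None,fx=10,fy=10,interpolation=cv2.INTER_CUBIC))
print('m10 frame: near/far corner');
for d in(44,47,50,53):
    f=np.radians(d); print(d,*[(proj('s7.png',H+s*.112*ly+hx*(-.255*np.cos(f)+.006*np.sin(f))+up*(.255*np.sin(f)+.006*np.cos(f)))-[270,98])*10 for s in(1,-1)],(proj('s7.png',H-.112*ly+.006*up)-[270,98])*10)
```

```text
44 [542.9  80.7] [594.8 183.8] [590.9 188.1] [ 20.2 240.8] [258.3 234. ]
47 [550.8  72.2] [603.8 174.5] [599.7 178.7] [ 17.1 230.4] [257.  223.5]
50 [559.1  64. ] [613.4 165.5] [609.1 169.5] [ 14.1 219.3] [255.8 212.3]
53 [567.9  56.1] [623.5 156.9] [618.9 160.7] [ 11.2 207.6] [254.5 200.6]
hinge R [751.9 293.7] [0.6 0.2 0.1]
m10 frame: near/far corner
44 [59.7 89. ] [232.6 432.7] [757.3 785.1]
47 [86.  60.6] [262.8 401.6] [757.3 785.1]
50 [113.8  33.3] [294.7 371.7] [757.3 785.1]
53 [143.1   7.2] [328.2 342.9] [757.3 785.1]
```

View pics/m10.png

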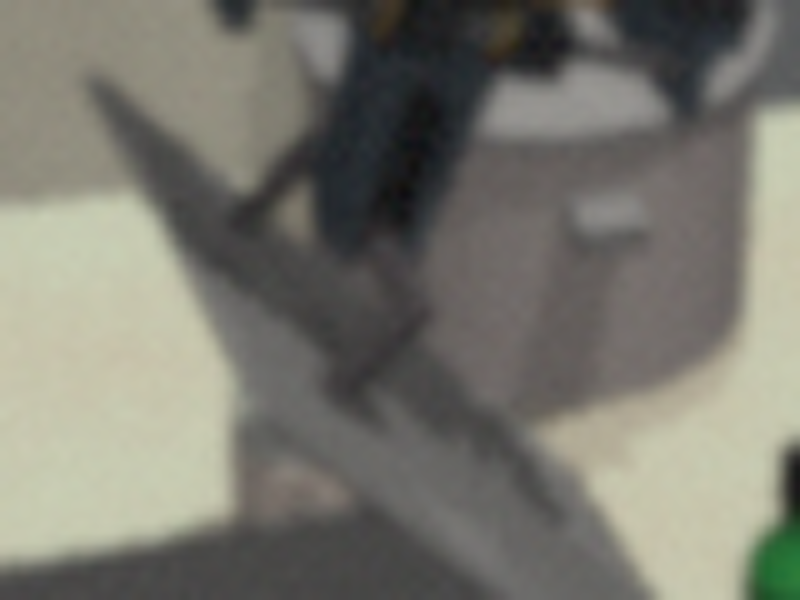

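The lid's front corners at (90,70) and (245,415) correspond to about 46.7°, and the arm's own kinematics say about 48°. I'll raise it about 2.7° and ease outward to relieve the radial load.

Run:
```python
from h import *
np.set_printoptions(precision=2,suppress=True)
p0,R0=lidpose(np.radians(48),np.radians(19.2))
f=np.radians(50.6); p,R=lidpose(f,np.radians(20.2))
b=p-OFF*R[:,2]; r=(b-HG)/np.linalg.norm(b-HG)
move_straight(p+.003*r,R,feed=.03); hold(.3)
w=np.array(read_wrist_force());print(w,w@r,read_finger_gap(),read_grasp_force(),(np.array(read_ee_pos())-p)*1000,r)
save('side','s8.png');save('top','t8.png')
a=cv2.imread('pics/s8.png')[98:158,270:350];c0=cv2.imread('pics/s7.png')[98:158,270:350]
# lid angle from edge profile: far-corner & near-corner shift between pictures
for nm,(u,v) in(('far',(279,105)),('near',(294,139))):
    A=cv2.imread('pics/s7.png',0);B=cv2.imread('pics/s8.png',0)
    m=cv2.matchTemplate(B[v-20:v+14,u-14:u+20],A[v-7:v+8,u-7:u+8],cv2.TM_CCOEFF_NORMED);_,s,_,l=cv2.minMaxLoc(m);print(nm,s,l[0]-7,l[1]-13)
print(read_time(),read_joint_velocities())
```

```text
[  4.33   3.7  -15.25] -15.640688743862947 0.01156414823516371 24.991603195667267 [-0.93  0.1   1.83] [-0.45 -0.02  0.89]
far 0.9892681837081909 2 -2
near 0.9732664227485657 0 0
34.0667 [-0.  0. -0. -0. -0.  0.]
```

Run:
```python
from h import *
np.set_printoptions(precision=2,suppress=True)
p,R=lidpose(np.radians(51),np.radians(20.2)); b=p-OFF*R[:,2]; r=(b-HG)/np.linalg.norm(b-HG)
move_straight(p+.0017*r,R,feed=.03); hold(.6)
w=np.array(read_wrist_force());print(w,w@r,read_finger_gap(),read_grasp_force(),read_time())
print(sign_off())
```

```text
[-4.22  3.42  2.24] 3.808412306976815 0.011292013107475487 24.99457150697708 34.9167
the job is handed in; nothing more can be done
None
```

The bottle lies released in the smaller wooden rest, and the gripper is holding the lid still at about 50° (camera about 49°, arm about 50.5°); I handed the job in at 34.9 s and have not seen the verdict.

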